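# Send the finished medallion tray to the drying lamp

## Task

Of the two small white foam trays left and right of the lamp station, one is finished (all six medallions painted dark); the other still has a bare brass-yellow medallion and must be left where it is and not scanned. Hold the yellow hand scanner level and still for a second about 8 cm above the pink ticket of the finished tray, and put it back down on the bench, upright, where you took it from. Then slide the finished tray along the bench, without lifting it or spilling its medallions, until it sits squarely and centrally in the lamp station, and swing the blue lamp head fully down over it; leave everything else undisturbed.

Things in the scene. Friction and masses are not known exactly. Their poses are not given: they have to be found in the camera images.
- tray_left: White foam tray, robot's left (+y) of the station: 120 (its x) x 180 (y) x 32 mm high, loose, 0.3 kg. Origin: centre of underside; x away from robot, z up. Six 38 mm medallions: rows at x = -6 and 37 mm, columns at y = -55, 0, 55 mm, tops up to 36.6 mm high. Five are dark and fixed; the one at (37, 55) mm is loose: the painted or the blank disc.
- tray_right: The same tray on the robot's right (-y) of the station; same frame and sizes.
- painted_disc: Loose dark painted medallion, 38 mm diameter, 12 mm thick, lying in the 8 mm deep well of one of the trays: that tray is the finished one. Origin: centre of its underside (24 mm above the bench).
- blank_disc: Loose bare brass-yellow medallion, same size, in the well of the other, unfinished tray. Origin: centre of its underside.
- tray_left_ticket (a point): Centre of the pink ticket with black bars (24 x 70 mm) on top of the left tray, on the strip nearest the robot: at (-43, 0, 33) mm in the tray's frame.
- tray_right_ticket (a point): Centre of the pink ticket of the right tray, same place.
- scanner: Hand scanner on the bench near the robot, left or right; 176 mm long (x), 0.2 kg. Origin: underside, below its middle, z up. Black handle 28 mm wide, x = -73 to 29 mm, z = 14 to 40 mm; yellow head 52 x 56 x 42 mm high centred at x = 55 mm; yellow tail (36 mm wide, 42 high) x = -95 to -73 mm. Looks straight down from under its head; reads tickets 40 to 150 mm below.
- scan_window (a point): The scanner's red window, centre of the underside of its head: (55, 0, 0) mm in the scanner's frame, same axes; it looks along -z.
- scanner_grip (a point): Point to grip on the scanner's handle near its centre of mass: (-15, 0, 27) mm in its frame.
- lamp_bay (a point): Centre, at bench level, of the station's dark blue floor patch, where the tray's centre must come. x away from robot to the hinge, y along the channel, open at both ends: two fences 14 mm high, 132 mm apart inside, 120 mm long, flaring to about 165 mm at y = +-100 mm. Grey hinge block behind, x = 80 to 136 mm, 58 mm high (cheeks 81), 110 mm wide.
- lamp (a joint): Angle of the blue lamp head, rad: 0 = fully down and level over the bay, grows as it opens upward (0.8 to 1.05 at the start, at most 1.2); friction holds it where it is left. The head is 80 mm wide (y), 26 mm thick, with a black tab (50 mm wide) at its free end 174 mm from the hinge (up to 240 mm above the bench when raised).
- lamp_hinge (a point): Middle of the lamp's hinge axis (along the bay's y), at (94, 0, 72) mm in the bay's frame; turns with the lamp head.
- lamp_press (a point): Point on the lamp head's upper face near its free end, to be pressed: 140 mm from the hinge along the head and 16 mm above its middle plane through the hinge; moves with the head. Head down, it is 88 mm above the bench, and the head's underside 61 mm.
- bottle: Dark brown bottle, 64 mm diameter, 150 mm high, standing at the other side of the robot than the scanner; bystander. Origin: centre of its underside.
- paint_pot: Small black paint pot, 64 mm across, 45 mm high, behind the right tray; bystander. Origin: centre of its underside.
- brush: Paint brush with dark wooden handle, 180 mm long, lying behind the left tray; bystander. Origin: under its middle.
There are look-alikes about, which are no part of the job. Leave any turquoise look-alike of the tray_left alone.

How it is judged:
On the way, in this order (a step that is already met when the one before it is completed fails the run):
1. the scanner is held level and still, its window 40 to 150 mm above the finished tray's ticket and within 20 mm of its centre sideways, for 0.6 s (((x of painted_disc in the frame of tray_left between 0.025 and 0.049 m and y of painted_disc in the frame of tray_left between 0.043 and 0.067 m and z of painted_disc in the frame of tray_left between 0.016 and 0.032 m and x of tray_left_ticket in the frame of scan_window between -0.02 and 0.02 m and y of tray_left_ticket in the frame of scan_window between -0.02 and 0.02 m and z of tray_left_ticket in the frame of scan_window between -0.15 and -0.04 m and angle between scanner's own z axis and vertical below 0.3 rad and linear speed of scanner below 0.03 m/s and angular speed of scanner below 0.3 rad/s) or (x of painted_disc in the frame of tray_right between 0.025 and 0.049 m and y of painted_disc in the frame of tray_right between 0.043 and 0.067 m and z of painted_disc in the frame of tray_right between 0.016 and 0.032 m and x of tray_right_ticket in the frame of scan_window between -0.02 and 0.02 m and y of tray_right_ticket in the frame of scan_window between -0.02 and 0.02 m and z of tray_right_ticket in the frame of scan_window between -0.15 and -0.04 m and angle between scanner's own z axis and vertical below 0.3 rad and linear speed of scanner below 0.03 m/s and angular speed of scanner below 0.3 rad/s))), for 0.6 s.
2. the scanner is back on the bench, upright, within 80 mm of where it was, and let go (distance of scanner from where it was at the start of the episode below 0.08 m and angle between scanner's own z axis and vertical below 0.1 rad and linear speed of scanner below 0.02 m/s and contact force between the fingers and scanner below 0.1 N), for 0.2 s.
3. the finished tray sits in the lamp station, lamp head still raised (((x of painted_disc in the frame of tray_left between 0.025 and 0.049 m and y of painted_disc in the frame of tray_left between 0.043 and 0.067 m and z of painted_disc in the frame of tray_left between 0.016 and 0.032 m and x of tray_left in the frame of lamp_bay between -0.015 and 0.015 m and y of tray_left in the frame of lamp_bay between -0.02 and 0.02 m and angle between the x axis of tray_left and the x axis of lamp_bay, either way round below 0.15 rad and angle between tray_left's own z axis and vertical below 0.06 rad and linear speed of tray_left below 0.02 m/s) or (x of painted_disc in the frame of tray_right between 0.025 and 0.049 m and y of painted_disc in the frame of tray_right between 0.043 and 0.067 m and z of painted_disc in the frame of tray_right between 0.016 and 0.032 m and x of tray_right in the frame of lamp_bay between -0.015 and 0.015 m and y of tray_right in the frame of lamp_bay between -0.02 and 0.02 m and angle between the x axis of tray_right and the x axis of lamp_bay, either way round below 0.15 rad and angle between tray_right's own z axis and vertical below 0.06 rad and linear speed of tray_right below 0.02 m/s)) and value of joint lamp above 0.4 rad), for 0.2 s.
4. the lamp head is fully down (value of joint lamp below 0.08 rad), for 0.2 s.
At the end, for the whole second after the job is handed in: The finished tray lies flat in the station, within 15 mm (x) and 20 mm (y) of the bay centre and 0.15 rad, painted disc in its well; lamp joint below 0.08 rad; blank disc in its well, within 20 mm of its start; scanner upright, at rest, released, within 80 mm of its start (all of step 2 and ((x of painted_disc in the frame of tray_left between 0.025 and 0.049 m and y of painted_disc in the frame of tray_left between 0.043 and 0.067 m and z of painted_disc in the frame of tray_left between 0.016 and 0.032 m and x of tray_left in the frame of lamp_bay between -0.015 and 0.015 m and y of tray_left in the frame of lamp_bay between -0.02 and 0.02 m and angle between the x axis of tray_left and the x axis of lamp_bay, either way round below 0.15 rad and angle between tray_left's own z axis and vertical below 0.06 rad and linear speed of tray_left below 0.02 m/s) or (x of painted_disc in the frame of tray_right between 0.025 and 0.049 m and y of painted_disc in the frame of tray_right between 0.043 and 0.067 m and z of painted_disc in the frame of tray_right between 0.016 and 0.032 m and x of tray_right in the frame of lamp_bay between -0.015 and 0.015 m and y of tray_right in the frame of lamp_bay between -0.02 and 0.02 m and angle between the x axis of tray_right and the x axis of lamp_bay, either way round below 0.15 rad and angle between tray_right's own z axis and vertical below 0.06 rad and linear speed of tray_right below 0.02 m/s)) and ((x of blank_disc in the frame of tray_left between 0.025 and 0.049 m and y of blank_disc in the frame of tray_left between 0.043 and 0.067 m and z of blank_disc in the frame of tray_left between 0.016 and 0.032 m) or (x of blank_disc in the frame of tray_right between 0.025 and 0.049 m and y of blank_disc in the frame of tray_right between 0.043 and 0.067 m and z of blank_disc in the frame of tray_right between 0.016 and 0.032 m)) and distance of blank_disc from where it was at the start of the episode below 0.02 m and value of joint lamp below 0.08 rad); the robot touches nothing.
It fails at once if the unfinished tray or its blank disc is moved more than 20 mm (distance of blank_disc from where it was at the start of the episode above 0.02 m or (x of blank_disc in the frame of tray_left between 0.025 and 0.049 m and y of blank_disc in the frame of tray_left between 0.043 and 0.067 m and z of blank_disc in the frame of tray_left between 0.016 and 0.032 m and distance of tray_left from where it was at the start of the episode above 0.02 m) or (x of blank_disc in the frame of tray_right between 0.025 and 0.049 m and y of blank_disc in the frame of tray_right between 0.043 and 0.067 m and z of blank_disc in the frame of tray_right between 0.016 and 0.032 m and distance of tray_right from where it was at the start of the episode above 0.02 m)).
It fails at once if the unfinished tray's ticket is scanned (window held still over it) ((x of blank_disc in the frame of tray_left between 0.025 and 0.049 m and y of blank_disc in the frame of tray_left between 0.043 and 0.067 m and z of blank_disc in the frame of tray_left between 0.016 and 0.032 m and x of tray_left_ticket in the frame of scan_window between -0.02 and 0.02 m and y of tray_left_ticket in the frame of scan_window between -0.02 and 0.02 m and z of tray_left_ticket in the frame of scan_window between -0.15 and -0.04 m and angle between scanner's own z axis and vertical below 0.3 rad and linear speed of scanner below 0.03 m/s and angular speed of scanner below 0.3 rad/s) or (x of blank_disc in the frame of tray_right between 0.025 and 0.049 m and y of blank_disc in the frame of tray_right between 0.043 and 0.067 m and z of blank_disc in the frame of tray_right between 0.016 and 0.032 m and x of tray_right_ticket in the frame of scan_window between -0.02 and 0.02 m and y of tray_right_ticket in the frame of scan_window between -0.02 and 0.02 m and z of tray_right_ticket in the frame of scan_window between -0.15 and -0.04 m and angle between scanner's own z axis and vertical below 0.3 rad and linear speed of scanner below 0.03 m/s and angular speed of scanner below 0.3 rad/s)).
It fails at once if a tray is lifted more than 15 mm or tipped ((height (world z) of tray_left above 0.015 m or angle between tray_left's own z axis and vertical above 0.25 rad) or (height (world z) of tray_right above 0.015 m or angle between tray_right's own z axis and vertical above 0.25 rad)).
It fails at once if a bystander is moved more than 30 mm (distance of any of bottle, paint_pot, brush from where it was at the start of the episode above 0.03 m).
It also fails if it takes over 72 s, if anything falls off the work surface, if the arm or the gripper's body presses on something with over 40 N, if the wrist force passes 120 N, or if a joint passes its speed limit or range.

## Robot

A 6-joint arm with a two-finger parallel gripper is mounted at the origin on the work surface. World frame = base frame: x ahead of the robot, y to its left, z up, the work surface at z = 0. Lengths are in m, angles in rad, forces in N, time in s.
With the tool pointing down it reaches from about 0.3 to 0.75 m from the base axis. Payload 8.5 kg.
Tool frame: the origin (TCP) lies midway between the tips of the shut fingers; the grasp point (between the pads) lies 19 mm behind it; z points along the fingers, y is the line along which they close (so a half turn about z gives the same grasp; the last joint's range is limited). The gripper opens to 85 mm and grips with 20 to 120 N. Pads are 22 mm wide; open, the fingers measure 114 mm over their backs; the gripper's body (76 mm by 85 mm) begins 54 mm behind the grasp point. The pads swing forward as they close: fully open they stand 13 mm farther back than shut.
Start: joints at [1.019, 0.381, 1.297, -0, 1.464, -0.215], TCP at [0.182, 0.519, 0.231] pointing down, gripper open.
Joint ranges: [-3.11, 3.11], [-0.89, 2.33], [0.22, 2.48], [-1.42, 4.56], [0.17, 2.85], [-2.88, 2.88]. Speed limits (rad/s): [2.39, 2.39, 3.14, 3.14, 3.14, 3.14].

## Interface

Orientations are given as a unit quaternion [x, y, z, w].
In Python, from rig import * gives the robot as it stands.
- The arm moves only by the tool jog_arm, never from a script. Its argument "targets" is a list of rows, each a list of 6 numbers: the shift along the world's x, y, z as a fraction of full scale, then the turn, a rotation vector about the world's x, y, z as a fraction of full scale. A call has 1 to 12 rows; each row shifts and turns the commanded pose from where the row before left it; what a row does not reach is not made up. Full scale, the value 1, is 0.04 m for a shift and 0.08 rad for a turn. A row lasts 1/8 s, in which the tool goes at most 62.5 mm and 10.7 degrees, less where a joint would pass 70% of its speed; a pose out of reach is approached as far as the arm can. A call with a number of a shift or a turn outside -1 to 1 is refused whole. A call with a gripper value outside its range is refused whole. "hand" is the opening, from 0 (shut) to 1 (fully open), set as the call begins (left out, the last holds). The fingers move at their own pace and stop on an object; "squeeze" is the grip in N (left out, the last holds). Time passes only in rows, so rows that do not move let the fingers close. It gives the time, the measured TCP pose, the force, the opening and the grip force at its end, in the units of the state.
- sense(): the state, without advancing time (a new reading comes with each control period).
- get_image(name): name is "scene" or "top" or "wrist"; returns a dict with "pixels" (384x512x3 uint8, red, green, blue), "fx", "fy", "cx", "cy" (pixels), "world_to_cam" (4x4, takes a point from world to camera coordinates); the wrist camera has in their place "mount" (4x4, takes a point from camera to tool coordinates, whose origin is the TCP and whose axes are the flange's). Camera axes: x right, y down, z forward; pixel columns grow to the right and rows downward; lengths in m; the calibration is good to about 2 mm. A picture is of the moment at which its call begins: read the wrist's pose just before it. There is no depth.
- finish_job(): hands the job in; it is judged then, once.
The state is a dict: "time": time; "joint_pos": joint angles; "qd": joint speeds; "effort": joint torques, N m; "ee_pos": TCP position; "orientation": TCP orientation; "ft_force": force on the tool from outside, world axes, zero at the start; "torque": the same for the moment, N m; "grip_width": opening from 0.0 (shut) to 1.0 (fully open); "gripper_force": force on a finger pad.
Only numpy, scipy, OpenCV 4.12 (cv2) and the standard library are available. Lean on these libraries where they do the work, as an engineer would, in place of code of your own. Each camera call takes 0.05 s, during which the arm holds its last target. There are 200 camera calls.

## Working session

There is one attempt and no reset: what is moved stays moved. The work goes in short steps, Python scripts to look and compute and a tool call to move; the robot and the scene stay as the last step left them, time stands still between calls to the robot, and variables do not carry over. Pictures are saved under pics/ and viewed, at most 10 in all, crops included, and the job is handed in when it is done.

Besides the shell and the picture viewer there is one more tool, called after ">>>" by a JSON object that holds its "name" and its "arguments". jog_arm: Moves the arm, as the interface text tells. Shift numbers are shares of 0.04 m and turn numbers shares of 0.08 rad, none past 1 either way. Its arguments: {"type":"object","properties":{"targets":{"type":"array","items":{"type":"array","items":{"type":"number"}}},"hand":{"type":"number"},"squeeze":{"type":"number"}},"required":["targets"]}

```bash
ls; mkdir -p pics; cat > h.py <<'E'
from rig import *
import numpy as np, cv2
def save(im,fn,crop=None,s=1):
    p=im["pixels"]
    if crop: p=p[crop[1]:crop[3],crop[0]:crop[2]]
    p=cv2.resize(p,None,fx=s,fy=s,interpolation=cv2.INTER_CUBIC)
    cv2.imwrite(fn,p[:,:,::-1])
def unproj(im,uv,z):
    T=im["world_to_cam"]; R=T[:3,:3]; c=-R.T@T[:3,3]
    d=R.T@np.array([(uv[0]-im["cx"])/im["fx"],(uv[1]-im["cy"])/im["fy"],1])
    return c+d*(z-c[2])/d[2]
def proj(im,p):
    q=im["world_to_cam"]@np.append(p,1); return np.array([im["fx"]*q[0]/q[2]+im["cx"],im["fy"]*q[1]/q[2]+im["cy"]])
E
python3 - <<'E'
from h import *
import pickle
t=get_image("top"); s=get_image("scene")
pickle.dump((t,s),open("im0.pkl","wb"))
save(t,"pics/t0.png",None,1.56); save(s,"pics/s0.png",None,1.56)
for i in(t,s): print(i["fx"],i["cx"],i["cy"],np.round(i["world_to_cam"],3).tolist())
E
```

```text
pics
389.0645578707628 251.79128881922145 194.18814977379353 [[0.028, -1.0, -0.006, 0.099], [-0.992, -0.027, -0.125, 0.528], [0.125, 0.009, -0.992, 1.218], [0.0, 0.0, 0.0, 1.0]]
363.026957547416 264.312691581648 195.54260668439773 [[-0.762, 0.647, -0.014, 0.351], [0.418, 0.475, -0.774, -0.202], [-0.494, -0.596, -0.633, 1.308], [0.0, 0.0, 0.0, 1.0]]
```

View pics/t0.png

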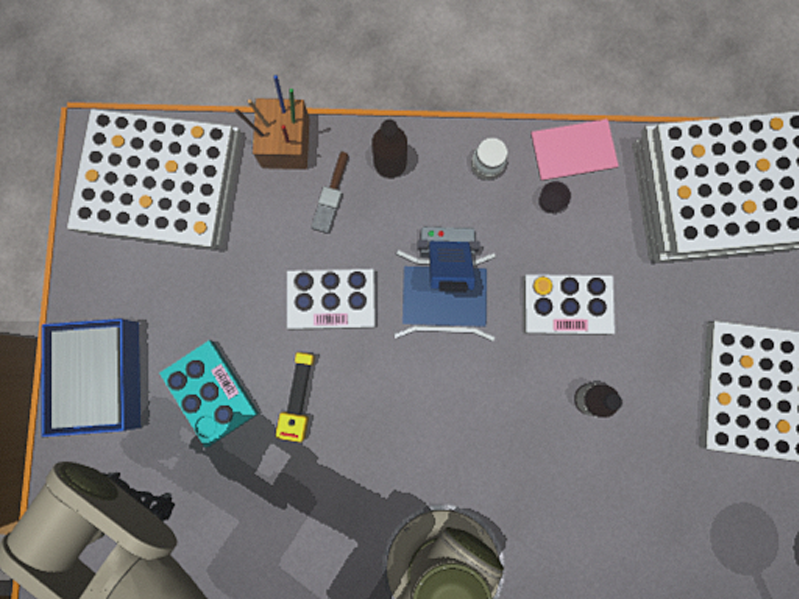

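View pics/s0.png

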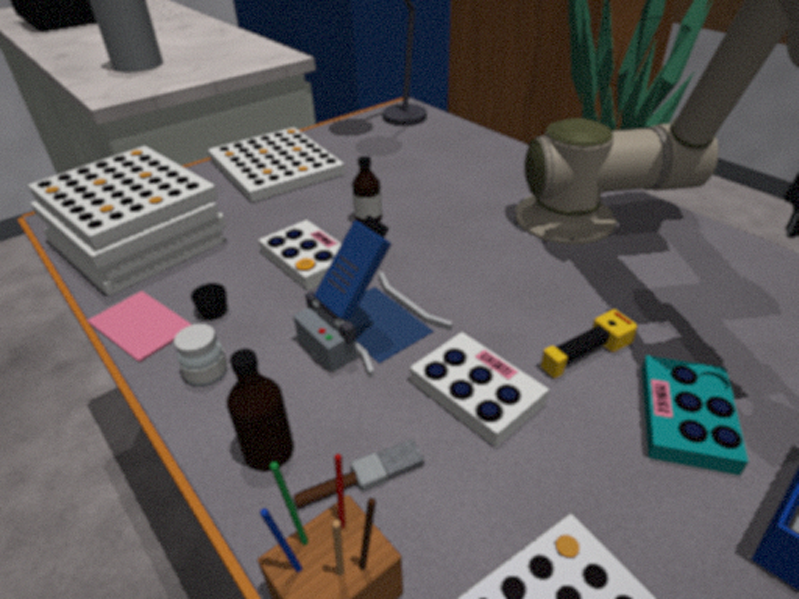

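Top picture (799 wide):
- White trays: left at (331,298) has six dark medallions, so it is the finished one. Right at (570,304) has a brass one at (543,286), so it stays untouched.
- The turquoise tray at (208,392) is a look-alike and is left alone.
- Scanner: at (295,397), with its head at (292,428) pointing towards the robot.
- Lamp bay: at (445,296).

I'll confirm this in an enlarged crop.

```bash
python3 - <<'E'
from h import *
import pickle
t,s=pickle.load(open("im0.pkl","rb"))
save(t,"pics/t0c.png",(170,135,330,290),3.8)
E
```

```text
(no output)
```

View pics/t0c.png

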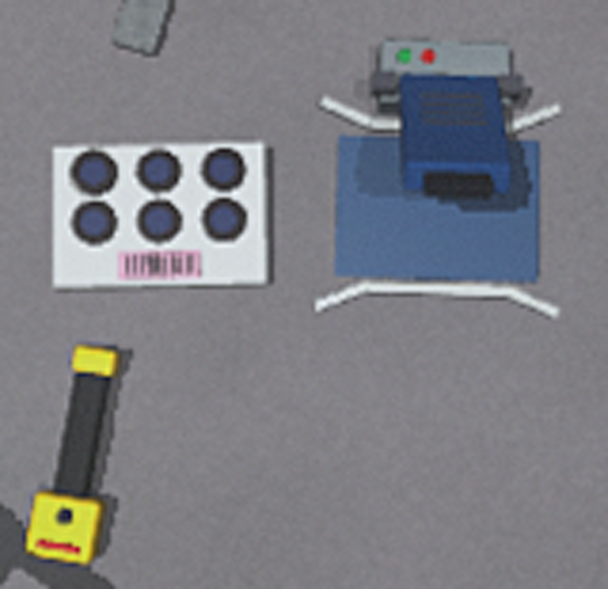

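The crop confirms it: the left tray has six dark medallions, its ticket is at crop (160,265), and the scanner runs from (96,360) to (64,527). Next, the metric positions.

```bash
python3 - <<'E'
from h import *
import pickle
t,s=pickle.load(open("im0.pkl","rb"))
f=lambda u,v,z: unproj(t,((u+.5)/3.8+169.5,(v+.5)/3.8+134.5),z)
def show(n,pts,z):
    P=np.array([f(*p,z)[:2] for p in pts]); print(n,P.round(4).tolist(),'mean',P.mean(0).round(4)); return P
T=show('tray',[(53,147),(266,142),(268,283),(55,288)],.032)
d=T[0]-T[1]; print('tray y-axis yaw',np.arctan2(d[1],d[0])-np.pi/2, 'sizes',np.linalg.norm(d),np.linalg.norm(T[1]-T[2]))
show('ticket',[(160,265)],.033)
show('medal rows/cols c',[(159,220),(158,171)],.036)
F=show('fence ends',[(320,99),(560,108),(558,314),(318,308)],.014)
B=show('bay',[(340,136),(540,139),(539,284),(334,277)],.0)
h=show('hinge block top',[(381,42),(508,46)],.058)
h=show('scan head',[(37,490),(103,497),(97,562),(28,552)],.042)
q=show('scan tail',[(76,346),(118,348),(115,374),(73,371)],.042)
m=show('handle',[(92,375),(75,490)],.04)
print('scan dir',np.arctan2(*(h.mean(0)-q.mean(0))[::-1]), np.linalg.norm(h.mean(0)-q.mean(0)))
show('lamp tab',[(424,185),(492,190)],.2)
s=sense(); print({k:np.round(s[k],3).tolist() for k in s})
E
```

```text
tray [[0.5878, 0.3371], [0.597, 0.1554], [0.4764, 0.1498], [0.4672, 0.3294]] mean [0.5321 0.2429]
tray y-axis yaw 0.05084926510035048 sizes 0.18197991795674287 0.12076438892235758
ticket [[0.489, 0.2415]] mean [0.489  0.2415]
medal rows/cols c [[0.5269, 0.2435], [0.5688, 0.2461]] mean [0.5479 0.2448]
fence ends [[0.6395, 0.1104], [0.6372, -0.0979], [0.4583, -0.0975], [0.4577, 0.1072]] mean [0.5482 0.0056]
bay [[0.61, 0.0921], [0.6121, -0.0829], [0.4848, -0.0831], [0.486, 0.0941]] mean [0.5482 0.0051]
hinge block top [[0.6804, 0.0601], [0.6798, -0.0468]] mean [0.6801 0.0066]
scan head [[0.2995, 0.3341], [0.2954, 0.2795], [0.2429, 0.282], [0.2493, 0.3389]] mean [0.2718 0.3086]
scan tail [[0.4185, 0.3077], [0.4178, 0.2726], [0.3962, 0.2741], [0.3977, 0.3092]] mean [0.4076 0.2909]
handle [[0.3949, 0.2935], [0.3003, 0.3031]] mean [0.3476 0.2983]
scan dir 3.011767312778136 0.13696012599210347
lamp tab [[0.5373, 0.0311], [0.5349, -0.0189]] mean [0.5361 0.0061]
{'time': 0.1, 'joint_pos': [1.019, 0.381, 1.298, 0.0, 1.464, -0.215], 'qd': [-0.0, -0.001, -0.002, -0.001, -0.001, -0.0], 'effort': [0.004, -44.922, -23.166, -0.0, 0.004, -0.0], 'ee_pos': [0.182, 0.519, 0.231], 'orientation': [0.168, 0.986, -0.001, -0.0], 'ft_force': [0.707, -0.032, -0.377], 'torque': [0.007, 0.075, 0.031], 'gripper_force': 0.0, 'grip_width': 1.006}
```

>>> {"name": "jog_arm", "arguments": {"targets": [[0.395, -0.5475, -0.3, 0, 0, 0.259], [0.395, -0.5475, -0.3, 0, 0, 0.259], [0.395, -0.5475, -0.3, 0, 0, 0.259], [0.395, -0.5475, -0.3, 0, 0, 0.259], [0.395, -0.5475, -0.3, 0, 0, 0.259], [0.395, -0.5475, -0.3, 0, 0, 0.259], [0.395, -0.5475, -0.3, 0, 0, 0.259], [0.395, -0.5475, -0.3, 0, 0, 0.259], [0.395, -0.5475, -0.3, 0, 0, 0.259], [0.395, -0.5475, -0.3, 0, 0, 0.259], [0, 0, 0, 0, 0, 0]], "hand": 1, "squeeze": 40}}

```text
time: 1.48
ee_pos: [0.3401, 0.299, 0.1106]
orientation: [0.066, 0.998, -0.001, -0.001]
ft_force: [-0.7, 0.2, -0.5]
grip_width: 1.001
gripper_force: 0.0
```

>>> {"name": "jog_arm", "arguments": {"targets": [[0, 0, -0.5, 0, 0, 0], [0, 0, -0.5, 0, 0, 0], [0, 0, -0.5, 0, 0, 0], [0, 0, -0.4, 0, 0, 0], [0, 0, -0.3, 0, 0, 0], [0, 0, -0.3, 0, 0, 0], [0, 0, 0, 0, 0, 0]]}}

```text
time: 2.35
ee_pos: [0.3394, 0.3001, 0.0108]
orientation: [0.065, 0.998, -0.0, -0.001]
ft_force: [0.1, -0.0, -0.5]
grip_width: 1.001
gripper_force: 0.0
```

>>> {"name": "jog_arm", "arguments": {"targets": [[0, 0, 0, 0, 0, 0], [0, 0, 0, 0, 0, 0], [0, 0, 0, 0, 0, 0], [0, 0, 0, 0, 0, 0], [0, 0, 0, 0, 0, 0], [0, 0, 0, 0, 0, 0], [0, 0, 0, 0, 0, 0], [0, 0, 0, 0, 0, 0]], "hand": 0, "squeeze": 50}}

```text
time: 3.35
ee_pos: [0.3401, 0.3003, 0.0118]
orientation: [0.065, 0.998, 0.0, 0.001]
ft_force: [-0.2, 0.8, 5.0]
grip_width: 0.326
gripper_force: 50.1
```

>>> {"name": "jog_arm", "arguments": {"targets": [[0, 0, 0.2, 0, 0, 0], [0, 0, 0.4, 0, 0, 0], [0, 0, 0.5, 0, 0, 0], [0, 0, 0.5, 0, 0, 0], [0, 0, 0.5, 0, 0, 0], [0, 0, 0.4, 0, 0, 0], [0, 0, 0.3, 0, 0, 0], [0, 0, 0, 0, 0, 0]]}}

```text
time: 4.35
ee_pos: [0.3399, 0.3001, 0.1239]
orientation: [0.065, 0.998, 0.0, 0.001]
ft_force: [-0.3, -0.5, -1.2]
grip_width: 0.319
gripper_force: 49.3
```

>>> {"name": "jog_arm", "arguments": {"targets": [[0.2, -0.06, 0, 0, 0, 0], [0.4, -0.12, 0, 0, 0, 0], [0.5, -0.16, 0, 0, 0, 0], [0.6, -0.18, 0, 0, 0, 0], [0.6, -0.19, 0, 0, 0, 0], [0.6, -0.19, 0, 0, 0, 0], [0.6, -0.19, 0, 0, 0, 0], [0.6, -0.18, 0, 0, 0, 0], [0.6, -0.18, 0, 0, 0, 0], [0.5, -0.16, 0, 0, 0, 0], [0.23, -0.08, 0, 0, 0, 0], [0, 0, 0, 0, 0, 0]]}}

```text
time: 5.85
ee_pos: [0.5574, 0.2319, 0.1228]
orientation: [0.065, 0.998, -0.0, -0.0]
ft_force: [-0.1, 0.2, -0.7]
grip_width: 0.318
gripper_force: 49.2
```

```bash
python3 - <<'E'
from h import *
t=get_image("top"); s=get_image("scene")
save(t,"pics/t1.png",(150,120,330,290),3.2);
save(s,"pics/s1.png",(200,120,512,330),2.5)
print(sense()["ee_pos"])
E
```

```text
[0.55649276 0.23250334 0.12309822]
```

View pics/s1.png

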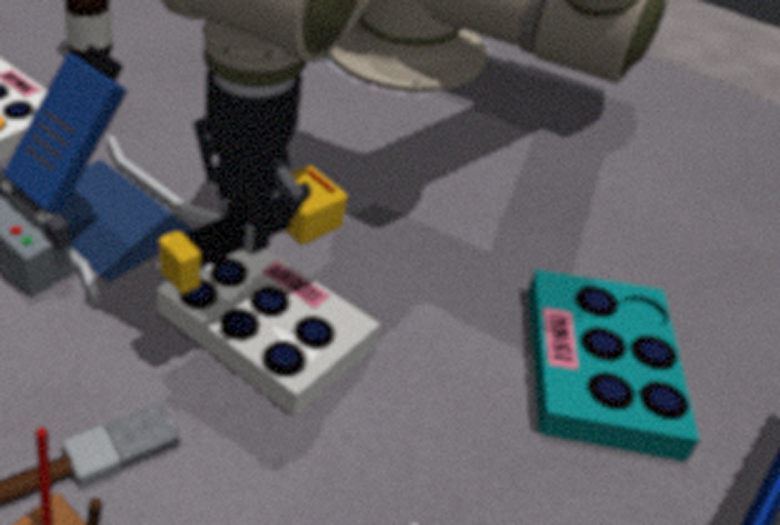

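The scanner is held level over the left tray, its head at crop (318,203). I'll compare that with the projected pose.

```bash
python3 - <<'E'
from h import *
import pickle
t,s=pickle.load(open("im0.pkl","rb"))
a=3.012; ex=np.array([np.cos(a),np.sin(a)]); ey=np.array([-ex[1],ex[0]])
for z in(.112,.154):
  for sx,sy in((1,1),(1,-1),(-1,-1),(-1,1)):
    p=np.append(np.array([.489,.241])+ex*.026*sx+ey*.028*sy,z)
    print(z,sx,sy,((proj(s,p)-[200,120])*2.5).round())
E
```

```text
0.112 1 1 [304. 195.]
0.112 1 -1 [343. 227.]
0.112 -1 -1 [299. 249.]
0.112 -1 1 [261. 215.]
0.154 1 1 [308. 161.]
0.154 1 -1 [348. 192.]
0.154 -1 -1 [303. 213.]
0.154 -1 1 [264. 180.]
```

>>> {"name": "jog_arm", "arguments": {"targets": [[0, 0, 0, 0, 0, 0], [0, 0, 0, 0, 0, 0], [0, 0, 0, 0, 0, 0], [0, 0, 0, 0, 0, 0], [0, 0, 0, 0, 0, 0], [0, 0, 0, 0, 0, 0], [0, 0, 0, 0, 0, 0], [0, 0, 0, 0, 0, 0], [0, 0, 0, 0, 0, 0], [0, 0, 0, 0, 0, 0]]}}

```text
time: 7.2
ee_pos: [0.5569, 0.2325, 0.1233]
orientation: [0.065, 0.998, 0.0, -0.0]
ft_force: [0.8, -0.3, -2.3]
grip_width: 0.321
gripper_force: 49.3
```

View pics/t1.png

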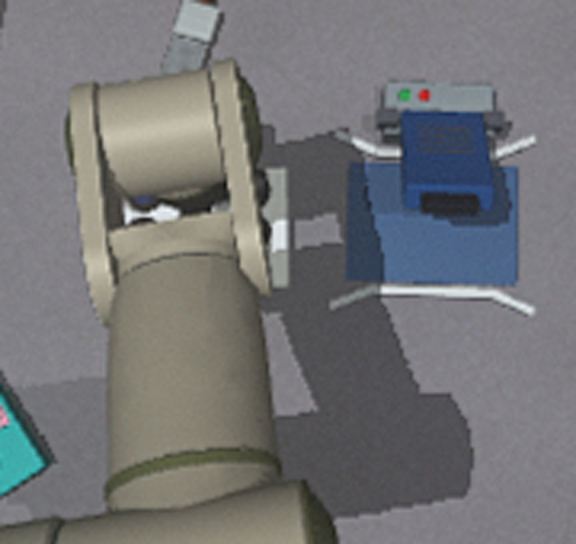

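The arm hides the head from above, so I'll measure the yellow blob in the scene view instead.

```bash
python3 - <<'E'
from h import *
from scipy.optimize import least_squares
s=get_image("scene"); p=s["pixels"].astype(int)
m=((p[...,0]>100)&(p[...,0]-p[...,2]>70)&(p[...,1]-p[...,2]>40)).astype(np.uint8)
n,l,st,c=cv2.connectedComponentsWithStats(m)
for i in range(1,n):
    if st[i,4]>40: print(st[i],c[i].round(1))
a=3.012; ex=np.array([np.cos(a),np.sin(a)]); ey=np.array([-ex[1],ex[0]])
def box(c,hx,hy,z0,z1):
    q=np.array([proj(s,np.append(np.array(c)+ex*hx*i+ey*hy*j,z)) for i in(-1,1) for j in(-1,1) for z in(z0,z1)])
    return q.min(0).round(1),q.max(0).round(1)
print(box([.489,.241],.026,.028,.112,.154), box(np.array([.489,.241])-ex*.139,.011,.018,.112,.154))
E
```

```text
[  12  140  154  244 1527] [ 98.4 279.7]
[190 166  12   7  69] [195.3 168.9]
[318 186  21  31 390] [327.5 201.3]
[264 212  16  25 229] [272.8 222.6]
[236 338  20  32 250] [243.2 354.1]
[219 340  13  38 235] [225.  357.3]
[357 343  14  14 150] [363.3 349.7]
[185 345  33  39 574] [202.6 369. ]
[171 363  16  13  55] [179.2 368.7]
(array([304.5, 184.4]), array([339.2, 219.4])) (array([262.4, 211. ]), array([280.5, 238.8]))
```

The match is good: right edge 339 against 339.2, tail 264–280 against 262–280. The scan has been held for over 1 s, so I'll take the scanner back.

>>> {"name": "jog_arm", "arguments": {"targets": [[-0.2, 0.06, 0, 0, 0, 0], [-0.4, 0.12, 0, 0, 0, 0], [-0.5, 0.16, 0, 0, 0, 0], [-0.6, 0.18, 0, 0, 0, 0], [-0.6, 0.19, 0, 0, 0, 0], [-0.6, 0.19, 0, 0, 0, 0], [-0.6, 0.19, 0, 0, 0, 0], [-0.6, 0.18, 0, 0, 0, 0], [-0.6, 0.18, 0, 0, 0, 0], [-0.5, 0.16, 0, 0, 0, 0], [-0.23, 0.08, 0, 0, 0, 0], [0, 0, 0, 0, 0, 0]]}}

```text
time: 8.75
ee_pos: [0.3396, 0.3003, 0.1235]
orientation: [0.064, 0.998, 0.0, 0.0]
ft_force: [-0.7, -0.2, -2.4]
grip_width: 0.318
gripper_force: 49.3
```

>>> {"name": "jog_arm", "arguments": {"targets": [[0, 0, -0.3, 0, 0, 0], [0, 0, -0.5, 0, 0, 0], [0, 0, -0.5, 0, 0, 0], [0, 0, -0.5, 0, 0, 0], [0, 0, -0.4, 0, 0, 0], [0, 0, -0.25, 0, 0, 0], [0, 0, -0.15, 0, 0, 0], [0, 0, -0.1, 0, 0, 0], [0, 0, -0.07, 0, 0, 0], [0, 0, -0.03, 0, 0, 0], [0, 0, 0, 0, 0, 0]]}}

```text
time: 10.12
ee_pos: [0.3398, 0.3001, 0.0118]
orientation: [0.065, 0.998, 0.0, 0.0]
ft_force: [-0.6, -2.4, 4.9]
grip_width: 0.319
gripper_force: 49.9
```

>>> {"name": "jog_arm", "arguments": {"targets": [[0, 0, 0, 0, 0, 0], [0, 0, 0, 0, 0, 0], [0, 0, 0, 0, 0, 0], [0, 0, 0, 0, 0, 0], [0, 0, 0, 0, 0, 0], [0, 0, 0, 0, 0, 0], [0, 0, 0, 0, 0, 0]], "hand": 1}}

```text
time: 11.0
ee_pos: [0.3398, 0.3001, 0.0113]
orientation: [0.065, 0.998, 0.0, 0.0]
ft_force: [-0.5, -0.4, -0.0]
grip_width: 1.003
gripper_force: 0.0
```

>>> {"name": "jog_arm", "arguments": {"targets": [[0, 0, 0.25, 0, 0, 0], [0, 0, 0.4, 0, 0, 0], [0, 0, 0.6, 0, 0, 0], [0, 0, 0.6, 0, 0, 0], [0, 0, 0.6, 0, 0, 0], [0.44, -0.24, 0, 0, 0, 0.268], [0.44, -0.24, 0, 0, 0, 0.268], [0.44, -0.24, 0, 0, 0, 0.268], [0.44, -0.24, 0, 0, 0, 0.268], [0.44, -0.24, 0, 0, 0, 0.268], [0.44, -0.24, 0, 0, 0, 0.268], [0, 0, 0, 0, 0, 0]]}}

```text
time: 12.5
ee_pos: [0.446, 0.2421, 0.1098]
orientation: [0.001, 1.0, 0.0, 0.0]
ft_force: [-1.2, 0.0, 0.4]
grip_width: 0.999
gripper_force: 0.0
```

>>> {"name": "jog_arm", "arguments": {"targets": [[0, 0, -0.5, 0, 0, 0], [0, 0, -0.6, 0, 0, 0], [0, 0, -0.6, 0, 0, 0], [0, 0, -0.5, 0, 0, 0], [0, 0, -0.3, 0, 0, 0], [0, 0, -0.15, 0, 0, 0], [0, 0, 0, 0, 0, 0]]}}

```text
time: 13.38
ee_pos: [0.4453, 0.2426, 0.0035]
orientation: [0.0, 1.0, -0.0, -0.0]
ft_force: [0.0, -0.2, 0.2]
grip_width: 1.0
gripper_force: 0.0
```

>>> {"name": "jog_arm", "arguments": {"targets": [[0.12, 0, 0, 0, 0, 0], [0.12, 0, 0, 0, 0, 0], [0.12, 0, 0, 0, 0, 0], [0.1, 0, 0, 0, 0, 0], [0.1, 0, 0, 0, 0, 0], [0.1, 0, 0, 0, 0, 0], [0.06, 0, 0, 0, 0, 0], [0.05, 0, 0, 0, 0, 0], [0, 0, 0, 0, 0, 0]]}}

```text
time: 14.5
ee_pos: [0.4764, 0.2424, 0.0033]
orientation: [0.001, 1.0, -0.0, 0.0]
ft_force: [-2.1, -0.2, 1.7]
grip_width: 0.997
gripper_force: 1.0
```

>>> {"name": "jog_arm", "arguments": {"targets": [[-0.2, 0, 0, 0, 0, 0], [-0.3, 0, 0, 0, 0, 0], [0, 0, 0.4, 0, 0, 0], [0, 0, 0.6, 0, 0, 0], [0, 0, 0.8, 0, 0, 0], [0, 0, 0.8, 0, 0, 0], [0, 0, 0.5, 0, 0, 0], [0, 0, 0, 0, 0, 0]]}}

```text
time: 15.5
ee_pos: [0.4562, 0.2427, 0.1283]
orientation: [0.0, 1.0, 0.0, 0.001]
ft_force: [-0.8, -0.4, -1.4]
grip_width: 1.003
gripper_force: 0.0
```

```bash
python3 -c "
from h import *
print(np.round(sense()['joint_pos'],3))"
```

```text
[ 0.26   0.425  1.554 -0.     1.16  -1.31 ]
```

>>> {"name": "jog_arm", "arguments": {"targets": [[0.19, 0.254, 0, 0, 0, -0.98], [0.19, 0.254, 0, 0, 0, -0.98], [0.19, 0.254, 0, 0, 0, -0.98], [0.19, 0.254, 0, 0, 0, -0.98], [0.19, 0.254, 0, 0, 0, -0.98], [0.19, 0.254, 0, 0, 0, -0.98], [0.19, 0.254, 0, 0, 0, -0.98], [0.19, 0.254, 0, 0, 0, -0.98], [0.19, 0.254, 0, 0, 0, -0.98], [0.19, 0.254, 0, 0, 0, -0.98], [0.19, 0.254, 0, 0, 0, -0.98], [0.19, 0.254, 0, 0, 0, -0.98]]}}

```text
time: 17.0
ee_pos: [0.5469, 0.3646, 0.1254]
orientation: [0.455, 0.891, -0.001, -0.001]
ft_force: [-0.6, -0.3, -0.9]
grip_width: 1.0
gripper_force: 0.0
```

>>> {"name": "jog_arm", "arguments": {"targets": [[0, 0, 0, 0, 0, -0.98], [0, 0, 0, 0, 0, -0.98], [0, 0, 0, 0, 0, -0.98], [0, 0, 0, 0, 0, -0.98], [0, 0, 0, 0, 0, -0.98], [0, 0, 0, 0, 0, -0.98], [0, 0, 0, 0, 0, -0.98], [0, 0, 0, 0, 0, -1], [0, 0, 0, 0, 0, 0]]}}

```text
time: 18.12
ee_pos: [0.5467, 0.3643, 0.1258]
orientation: [0.707, 0.707, -0.001, -0.0]
ft_force: [-0.1, -0.2, 0.2]
grip_width: 1.001
gripper_force: 0.0
```

>>> {"name": "jog_arm", "arguments": {"targets": [[0, 0, 0, -0.8, 0, 0], [0, 0, 0, -0.9, 0, 0], [0, 0, 0, -0.8, 0, 0], [0, 0, 0, 0, 0, 0]]}}

```text
time: 18.62
ee_pos: [0.5468, 0.365, 0.126]
orientation: [0.702, 0.705, -0.071, 0.07]
ft_force: [0.1, 0.1, -0.2]
grip_width: 0.998
gripper_force: 0.0
```

```bash
python3 - <<'E'
from h import *
s=sense(); print(s["ee_pos"],s["orientation"],s["joint_pos"])
from scipy.spatial.transform import Rotation as R
print(R.from_quat(s["orientation"]).as_matrix().round(3).tolist())
t=get_image("top"); save(t,"pics/t2.png",(150,120,330,290),3.4)
E
```

```text
[0.54682318 0.36503956 0.12604896] [ 0.70248907  0.70464758 -0.07113933  0.07014338] [ 0.47860332  0.70654186  1.03227935 -0.17735802  1.49806351  0.49691346]
[[-0.003, 1.0, -0.001], [0.98, 0.003, -0.199], [-0.199, -0.002, -0.98]]
```

View pics/t2.png

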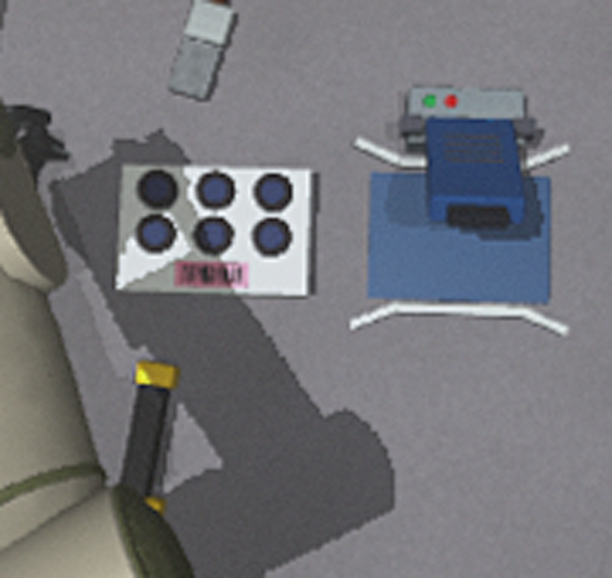

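The tray now looks square to the bay, with corners at crop (122,165), (314,169), (310,296) and (116,289). The scanner is back upright at (150,430). Measuring the tray's pose.

```bash
python3 - <<'E'
from h import *
import pickle
t,s=pickle.load(open("im0.pkl","rb"))
f=lambda u,v,z: unproj(t,((u+.5)/3.4+149.5,(v+.5)/3.4+119.5),z)[:2]
T=np.array([f(*p,.032) for p in[(122,165),(314,169),(310,296),(116,289)]]);print(T.round(4),T.mean(0))
for z,P in((.014,[(357,141),(568,150),(567,332),(352,326)]),(0,[(371,172),(551,178),(550,303),(367,299)])):
    B=np.array([f(*p,z) for p in P]);print(B.round(4).tolist(),B.mean(0))
E
```

```text
[[0.6049 0.3316]
 [0.606  0.148 ]
 [0.4842 0.148 ]
 [0.4858 0.3314]] [0.54520743 0.23974793]
[[0.6382, 0.1077], [0.6348, -0.097], [0.4582, -0.0973], [0.4582, 0.1076]] [0.54733083 0.00528054]
[[0.6106, 0.0933], [0.6094, -0.0828], [0.4868, -0.0829], [0.4858, 0.0939]] [0.54812401 0.00537282]
```

>>> {"name": "jog_arm", "arguments": {"targets": [[0, 0, -0.5, 0, 0, 0], [0, 0, -0.7, 0, 0, 0], [0, 0, -0.7, 0, 0, 0], [0, 0, -0.6, 0, 0, 0], [0, 0, -0.4, 0, 0, 0], [0, 0, -0.2, 0, 0, 0], [0, -0.1, 0, 0, 0, 0], [0, -0.15, 0, 0, 0, 0], [0, -0.15, 0, 0, 0, 0], [0, -0.12, 0, 0, 0, 0], [0, -0.12, 0, 0, 0, 0], [0, -0.12, 0, 0, 0, 0]]}}

```text
time: 20.18
ee_pos: [0.5475, 0.3342, 0.0035]
orientation: [0.704, 0.704, -0.07, 0.07]
ft_force: [-0.2, 3.5, 0.5]
grip_width: 1.004
gripper_force: 1.5
```

>>> {"name": "jog_arm", "arguments": {"targets": [[0, -0.15, 0, 0, 0, 0], [0, -0.2, 0, 0, 0, 0], [0, -0.2, 0, 0, 0, 0], [0, -0.2, 0, 0, 0, 0], [0, -0.2, 0, 0, 0, 0], [0, -0.2, 0, 0, 0, 0], [0, -0.2, 0, 0, 0, 0], [0, -0.2, 0, 0, 0, 0], [0, -0.2, 0, 0, 0, 0], [0, -0.2, 0, 0, 0, 0], [0, -0.2, 0, 0, 0, 0], [0, -0.15, 0, 0, 0, 0]]}}

```text
time: 21.68
ee_pos: [0.5473, 0.2414, 0.0033]
orientation: [0.704, 0.704, -0.071, 0.071]
ft_force: [-0.0, 5.3, 2.6]
grip_width: 0.998
gripper_force: 2.2
```

>>> {"name": "jog_arm", "arguments": {"targets": [[0, -0.12, 0, 0, 0, 0], [0, -0.15, 0, 0, 0, 0], [0, -0.15, 0, 0, 0, 0], [0, -0.15, 0, 0, 0, 0], [0, -0.15, 0, 0, 0, 0], [0, -0.15, 0, 0, 0, 0], [0, -0.15, 0, 0, 0, 0], [0, -0.15, 0, 0, 0, 0], [0, -0.15, 0, 0, 0, 0], [0, -0.12, 0, 0, 0, 0], [0, 0, 0, 0, 0, 0]]}}

```text
time: 23.05
ee_pos: [0.5472, 0.1836, 0.0031]
orientation: [0.704, 0.704, -0.071, 0.071]
ft_force: [-0.1, 0.5, -0.1]
grip_width: 1.004
gripper_force: 0.0
```

```bash
python3 - <<'E'
from h import *
t=get_image("scene"); save(t,"pics/s2.png",(140,100,400,290),3)
E
```

```text
(no output)
```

View pics/s2.png

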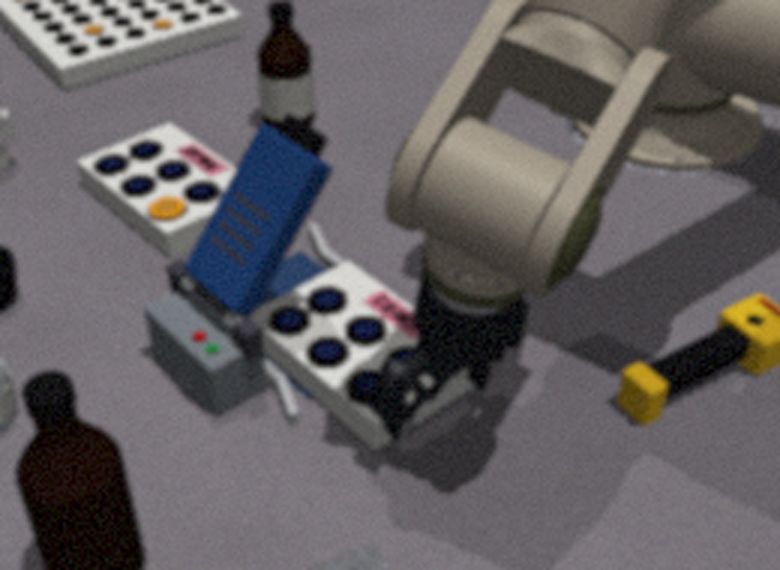

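The tray is entering the channel squarely. The wrist's side link at (395,195) might come near the lamp head at (325,165), so I'll check the clearance.

```bash
python3 - <<'E'
from h import *
import pickle
t,s=pickle.load(open("im0.pkl","rb"))
c=lambda p:((proj(s,p)-[140,100])*3).round().astype(int).tolist()
a=np.array([0,.199,.98]);b=np.array([0,.98,-.199]);o=np.array([.547,.1836,.003])
for L in(.16,.2,.24,.28,.32,.36):
    print(L,(o+L*a).round(3),c(o+L*a),'side-',c(o+L*a-.06*b),'side+',c(o+L*a+.06*b))
for th in(.85,.95,1.05): 
    r=lambda d,h:np.array([.642-d*np.cos(th)+-h*np.sin(th)*-0+h*np.sin(th)*-1*-0,0,0])
    P=lambda d,h,y:np.array([.642-d*np.cos(th)+h*np.sin(th),.005+y,.072+d*np.sin(th)+h*np.cos(th)])
    print(th,'tip top',P(.15,.014,.04).round(3),c(P(.15,.014,.04)),c(P(.15,.014,-.04)),'tab',P(.174,0,.025).round(3),c(P(.174,0,.025)))
E
```

```text
0.16 [0.547 0.215 0.16 ] [468, 294] side- [415, 245] side+ [525, 346]
0.2 [0.547 0.223 0.199] [478, 257] side- [423, 208] side+ [538, 310]
0.24 [0.547 0.231 0.238] [489, 217] side- [431, 167] side+ [551, 271]
0.28 [0.547 0.239 0.277] [501, 174] side- [440, 124] side+ [566, 228]
0.32 [0.547 0.247 0.317] [514, 127] side- [450, 77] side+ [582, 182]
0.36 [0.547 0.255 0.356] [528, 76] side- [461, 26] side+ [600, 131]
0.85 tip top [0.554 0.045 0.194] [318, 164] [260, 126] tab [0.527 0.03  0.203] [331, 136]
0.95 tip top [0.566 0.045 0.202] [305, 161] [247, 123] tab [0.541 0.03  0.214] [317, 131]
1.05 tip top [0.58  0.045 0.209] [291, 160] [233, 121] tab [0.555 0.03  0.223] [302, 127]
```

The wrist edge ends about 30 mm clear of the lamp, so I'll push the remaining 78 mm.

>>> {"name": "jog_arm", "arguments": {"targets": [[0, -0.1, 0, 0, 0, 0], [0, -0.18, 0, 0, 0, 0], [0, -0.2, 0, 0, 0, 0], [0, -0.2, 0, 0, 0, 0], [0, -0.2, 0, 0, 0, 0], [0, -0.2, 0, 0, 0, 0], [0, -0.2, 0, 0, 0, 0], [0, -0.2, 0, 0, 0, 0], [0, -0.18, 0, 0, 0, 0], [0, -0.15, 0, 0, 0, 0], [0, -0.1, 0, 0, 0, 0], [0, -0.05, 0, 0, 0, 0]]}}

```text
time: 24.6
ee_pos: [0.5474, 0.1058, 0.0033]
orientation: [0.704, 0.704, -0.071, 0.071]
ft_force: [1.1, 2.1, -0.5]
grip_width: 1.0
gripper_force: 0.9
```

>>> {"name": "jog_arm", "arguments": {"targets": [[0, 0, 0, 0, 0, 0], [0, 0.3, 0, 0, 0, 0], [0, 0.5, 0, 0, 0, 0], [0, 0.7, 0.4, 0, 0, 0], [0, 0.7, 0.8, 0, 0, 0], [0, 0.7, 0.8, 0, 0, 0], [0, 0.7, 0.8, 0, 0, 0], [0, 0.7, 0.8, 0, 0, 0], [0, 0, 0.8, 0, 0, 0], [0, 0, 0.8, 0, 0, 0], [0, 0, 0, 0, 0, 0]]}}

```text
time: 25.98
ee_pos: [0.5475, 0.2798, 0.2139]
orientation: [0.703, 0.704, -0.068, 0.072]
ft_force: [0.4, 1.0, -0.5]
grip_width: 1.002
gripper_force: 0.0
```

```bash
python3 - <<'E'
from h import *
t=get_image("top"); save(t,"pics/t3.png",(160,120,340,280),3.4)
E
```

View pics/t3.png

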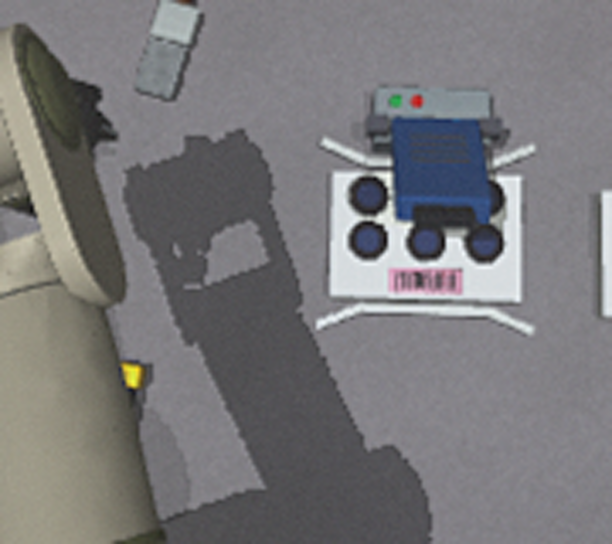

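The tray is in the bay with corners at crop (332,171), (522,177), (521,301) and (329,299). Measuring it, along with the lamp angle from the tab.

```bash
python3 - <<'E'
from h import *
import pickle
t,s=pickle.load(open("im0.pkl","rb"))
f=lambda u,v,z: unproj(t,((u+.5)/3.4+159.5,(v+.5)/3.4+119.5),z)[:2]
T=np.array([f(*p,.032) for p in[(332,171),(522,177),(521,301),(329,299)]]);print(T.round(4).tolist(),T.mean(0))
B=np.array([f(*p,.014) for p in[(321,142),(534,150),(533,331),(318,326)]]);print(B.mean(0))
print('tab end',[f(450,222,z).round(3) for z in(.19,.2,.21)])
for th in(.8,.85,.9,.95): print(th,.642-.174*np.cos(th),.072+.174*np.sin(th), 'press',.642-.14*np.cos(th)+.016*np.sin(th),.072+.14*np.sin(th)+.016*np.cos(th))
E
```

```text
[[0.6054, 0.0983], [0.6045, -0.0829], [0.4858, -0.0829], [0.4827, 0.0979]] [0.5445903  0.00759041]
[0.54730889 0.00576094]
tab end [array([ 0.535, -0.   ]), array([0.534, 0.001]), array([0.532, 0.002])]
0.8 0.5207730325735932 0.19681995981651695 press 0.5559387581457892 0.18357716007548786
0.85 0.5271629326160131 0.20272279049441094 press 0.5616228460583471 0.18773898705380068
0.9 0.5338398655209045 0.20829888227518212 press 0.5675078349961468 0.1916115268401783
0.95 0.5407871424332843 0.21353429783335104 press 0.5735790155516863 0.19518510010193446
```

Tray is 3 mm and 2 mm off centre and square. Next is the lamp, at about 0.9 rad: shut the fingers, raise and level the tool, and go above the press point.

>>> {"name": "jog_arm", "arguments": {"targets": [[0, 0, 0.54, 0.6, 0, 0], [0, 0, 0.54, 0.6, 0, 0], [0, 0, 0.54, 0.65, 0, 0], [0, 0, 0.54, 0.65, 0, 0], [0, 0, 0, 0, 0, 0], [0, 0, 0, 0, 0, 0]], "hand": 0}}

```text
time: 26.78
ee_pos: [0.5469, 0.2783, 0.2959]
orientation: [0.707, 0.707, -0.002, -0.0]
ft_force: [-0.9, -0.6, -0.2]
grip_width: 0.003
gripper_force: 0.0
```

>>> {"name": "jog_arm", "arguments": {"targets": [[0.086, -0.4, 0, 0, 0, 0], [0.086, -0.7, 0, 0, 0, 0], [0.086, -0.75, 0, 0, 0, 0], [0.086, -0.75, 0, 0, 0, 0], [0.086, -0.75, 0, 0, 0, 0], [0.086, -0.75, 0, 0, 0, 0], [0.086, -0.75, 0, 0, 0, 0], [0.086, -0.75, 0, 0, 0, 0], [0.086, -0.75, 0, 0, 0, 0], [0.086, -0.5, 0, 0, 0, 0], [0, 0, 0, 0, 0, 0]]}}

```text
time: 28.15
ee_pos: [0.5818, 0.0028, 0.2971]
orientation: [0.708, 0.707, -0.0, -0.0]
ft_force: [0.8, -0.3, -0.5]
grip_width: 0.003
gripper_force: 0.0
```

>>> {"name": "jog_arm", "arguments": {"targets": [[0, 0.04, -0.4, 0, 0, 0], [0, 0.04, -0.5, 0, 0, 0], [0, 0, -0.5, 0, 0, 0], [0, 0, -0.5, 0, 0, 0], [0, 0, -0.3, 0, 0, 0], [0, 0, -0.2, 0, 0, 0], [0, 0, -0.15, 0, 0, 0]]}}

```text
time: 29.02
ee_pos: [0.5819, 0.0074, 0.1957]
orientation: [0.707, 0.707, 0.0, 0.0]
ft_force: [-0.5, -0.3, 0.1]
grip_width: -0.003
gripper_force: 0.0
```

>>> {"name": "jog_arm", "arguments": {"targets": [[-0.14, 0, -0.11, 0, 0, 0], [-0.14, 0, -0.11, 0, 0, 0], [-0.14, 0, -0.11, 0, 0, 0], [-0.14, 0, -0.11, 0, 0, 0]]}}

```text
time: 29.52
ee_pos: [0.5592, 0.0072, 0.1783]
orientation: [0.707, 0.707, 0.0, 0.0]
ft_force: [2.3, 0.4, 2.6]
grip_width: -0.002
gripper_force: 1.3
```

>>> {"name": "jog_arm", "arguments": {"targets": [[-0.09, 0, -0.13, 0, 0, 0], [-0.09, 0, -0.13, 0, 0, 0], [-0.09, 0, -0.13, 0, 0, 0], [-0.09, 0, -0.13, 0, 0, 0], [-0.09, 0, -0.13, 0, 0, 0], [-0.07, 0, -0.12, 0, 0, 0], [-0.07, 0, -0.12, 0, 0, 0], [-0.07, 0, -0.12, 0, 0, 0], [-0.07, 0, -0.12, 0, 0, 0], [-0.06, 0, -0.12, 0, 0, 0]]}}

```text
time: 30.78
ee_pos: [0.5278, 0.0072, 0.1278]
orientation: [0.707, 0.707, 0.0, 0.0]
ft_force: [1.2, 0.5, 1.5]
grip_width: -0.001
gripper_force: 1.0
```

>>> {"name": "jog_arm", "arguments": {"targets": [[-0.05, 0, -0.12, 0, 0, 0], [-0.04, 0, -0.12, 0, 0, 0], [-0.04, 0, -0.12, 0, 0, 0], [-0.03, 0, -0.12, 0, 0, 0], [-0.03, 0, -0.12, 0, 0, 0], [-0.02, 0, -0.12, 0, 0, 0], [0, 0, -0.1, 0, 0, 0], [0, 0, -0.08, 0, 0, 0], [0, 0, 0, 0, 0, 0]]}}

```text
time: 31.9
ee_pos: [0.5194, 0.0072, 0.0918]
orientation: [0.707, 0.707, 0.0, -0.0]
ft_force: [-0.0, -0.2, 0.0]
grip_width: 0.001
gripper_force: 0.0
```

>>> {"name": "jog_arm", "arguments": {"targets": [[0, 0, -0.05, 0, 0, 0], [0, 0, -0.05, 0, 0, 0], [0, 0, -0.03, 0, 0, 0]]}}

```text
time: 32.28
ee_pos: [0.5194, 0.0072, 0.0879]
orientation: [0.707, 0.707, 0.0, 0.0]
ft_force: [-7.2, -0.6, 21.2]
grip_width: -0.004
gripper_force: 10.5
```

>>> {"name": "jog_arm", "arguments": {"targets": [[0, 0, -0.04, 0, 0, 0], [0, 0, -0.03, 0, 0, 0]]}}

```text
time: 32.52
ee_pos: [0.5195, 0.0072, 0.0877]
orientation: [0.707, 0.707, 0.001, 0.001]
ft_force: [-16.7, 1.7, 46.6]
grip_width: -0.002
gripper_force: 23.5
```

Stop reached at z = 0.088, so the head is down. Now I'll retreat and look.

>>> {"name": "jog_arm", "arguments": {"targets": [[0, 0, 0.2, 0, 0, 0], [0, 0, 0.4, 0, 0, 0], [0, 0, 0.6, 0, 0, 0], [0, 0, 0.8, 0, 0, 0], [0, 0, 0.8, 0, 0, 0], [-0.4, 0.6, 0.8, 0, 0, 0], [-0.4, 0.8, 0.5, 0, 0, 0], [-0.4, 0.8, 0, 0, 0, 0], [-0.4, 0.8, 0, 0, 0, 0], [-0.4, 0.8, 0, 0, 0, 0], [-0.2, 0.4, 0, 0, 0, 0], [0, 0, 0, 0, 0, 0]]}}

```text
time: 34.02
ee_pos: [0.4313, 0.1756, 0.2481]
orientation: [0.706, 0.708, 0.0, 0.0]
ft_force: [-0.1, 0.7, -0.6]
grip_width: 0.0
gripper_force: 0.0
```

```bash
python3 - <<'E'
from h import *
t=get_image("top"); s=get_image("scene")
a=t["pixels"][120:290,150:400];b=s["pixels"][90:280,140:420]
o=np.hstack([cv2.resize(a,(400,272)),cv2.resize(b,(400,272))])
cv2.imwrite("pics/f.png",o[:,:,::-1])
E
```

```text
(no output)
```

View pics/f.png

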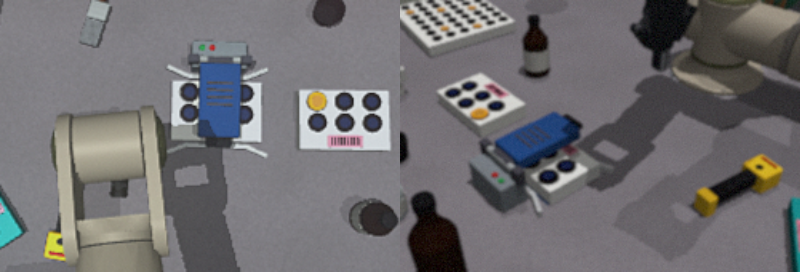

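The pictures show the lamp head level over the tray at (220,100), the scanner upright at (735,185) in the scene half, and the other tray unmoved. Handing in.

```bash
python3 -c "
from rig import *
print(finish_job())"
```

```text
the job is handed in; nothing more can be done
None
```

The job is handed in, with no verdict returned: I scanned the left (finished) tray's ticket, put the scanner back upright, slid the tray to about 3 mm from the bay centre and pressed the lamp head down to its stop.

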